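# Set the index arm to 40 degrees and pin it with the index rod

## Robot

A 7-joint arm with a two-finger parallel gripper is mounted at the origin on a cart in front of the work surface, level with it; the furniture and walls round the work are solid. World frame = base frame: x ahead of the robot, y to its left, z up, the work surface at z = 0. Lengths are in m, angles in rad, forces in N, time in s.
With the tool pointing down it reaches from about 0.4 to 0.925 m from the base axis. Payload 4.1 kg.
Tool frame: the origin (TCP) lies midway between the tips of the shut fingers; the grasp point (between the pads) lies 19 mm behind it; z points along the fingers, x is the direction in which the jaws open and shut, and the axes are right-handed (so a half turn about z gives the same grasp; the last joint's range is limited). The gripper opens to 85 mm and grips with 20 to 120 N. Pads are 22 mm wide; open, the fingers measure 114 mm over their backs; the gripper's body (76 mm by 85 mm) begins 54 mm behind the grasp point. The pads swing forward as they close: fully open they stand 13 mm farther back than shut.
Start: joints at [-1.366, 0.398, 0.045, 1.537, -0.019, 1.207, -0.051], TCP at [0.194, 0.62, 0.231] pointing down, gripper open.
Joint ranges: [-2.82, 2.82], [-0.49, 2.23], [-1.37, 1.46], [0, 2.46], [-1.36, 4.5], [0.23, 2], [-2.94, 2.94]. Speed limits (rad/s): [2.57, 2.57, 3.14, 3.14, 3.14, 3.14, 3.14].

## Interface

Orientations are given as a rotation vector (axis times angle).
In Python, from cell import env gives the robot as it stands.
- The arm moves only by the shell command python3 -m jog 'ROWS'. ROWS is JSON, a list of rows, each a list of 3 entries, a list of its own where there are three numbers: the shift along the tool's x, y, z in m, then the turn about the tool's z in degrees, then the opening, from 0 (shut) to 1 (fully open). In form: [[[x, y, z], twist, jaw], ...]. A call has 1 to 20 rows; each row shifts and turns the pose as measured when the row begins, along the tool's axes as they then stand; what a row does not reach is not made up. A row lasts 1/10 s, in which the tool goes at most 50 mm and 8.59 degrees, less where a joint would pass 70% of its speed; a pose out of reach is approached as far as the arm can. A call is refused whole if a number of a shift passes 0.05 or a number of a turn 8.59, either way. A call with a gripper value outside its range is refused whole. The fingers move at their own pace and stop on an object; the grip force is fixed at half the most. Time passes only in rows, so rows that do not move let the fingers close. It gives the time, the measured TCP pose, the force and the opening at its end, in the units of the state.
- env.get_obs(): the state, without advancing time (a new reading comes with each control period).
- env.camera(name): name is "scene" or "top"; returns (picture, depth): 400x640x3 uint8, blue, green, red; 400x640 float32, m along the optical axis (not along the pixel's ray), 0 where there is no reading.
- env.camera_info(name): a dict with "vertical_fov" (degrees; the focal length in pixels is half the picture's height over the tangent of half this angle, whatever the lens; pixels are square), "cx", "cy" (the principal point, pixels), "pose" (4x4, takes a point from camera to world coordinates). Camera axes: x right, y down, z forward; pixel columns grow to the right and rows downward; lengths in m; the calibration is good to about 2 mm. A picture is of the moment at which its call begins. camera_info takes no time and is no camera call.
- env.finish_job(): hands the job in, once; it reports no verdict.
Trained networks look in the newest picture that a camera, given by its name, has taken for a name from the list of things; names that differ only in an ending like _2 or _b are one class to them, and where a whole thing is asked for, a point or a joint stands for the part that bears it (a point fixed in the world has none). Each returns a list of dicts, best first, with "confidence" (0 to 1); they miss things now and then, are a little off and sometimes report something else, mostly with a low value. They report only what shows in the picture. A call takes as long as a camera call.
- env.search_frame(query, camera): "location" ([x, y, z] in m, in world coordinates, good to about 4 mm: the middle of the surface that is visible of it).
The state is a dict: "t": time; "joint_positions": joint angles; "qvel": joint speeds; "joint_efforts": joint torques, N m; "position": TCP position; "orientation": TCP orientation; "wrist_force": force on the tool from outside, world axes, zero at the start; "ft_torque": the same for the moment, N m; "grip_width": finger opening in m.
Only numpy, scipy, OpenCV 4.12 (cv2) and the standard library are available. Lean on these libraries where they do the work, as an engineer would, in place of code of your own. Each camera call takes 0.05 s, during which the arm holds its last target. There are 200 camera calls.

## Task

First swing the arm of the angle-setting fixture to its 40-degree station, its bushing over the middle one of the three index holes. Then lift the index rod by its head out of its stand, pass it straight down through the arm's bushing and on into that middle hole, and finish while still holding it there, upright, with the underside of its head about 10 mm above the arm so that a retaining clip can be slipped under it. Leave the screw tin, stopwatch and marker where they are.

Things in the scene. Friction and masses are not known exactly. Their poses are not given: they have to be found in the camera images.
- fixture: Fixed angle-setting fixture: 160 x 190 x 8 mm aluminium base, round pivot post, and a steel index block (134 x 52 mm, top at z = 36 mm) with three vertical holes, bore 12 mm, 28 mm deep, mouths chamfered to 18 mm, on an arc of radius 110 mm about the pivot at arm angles 20, 40, 60 degrees (38 mm apart). Origin on the table under the pivot; -y points to the middle hole, z up.
- index_hole_mid (a point): Centre of the mouth of the middle (40-degree) index hole, at the top of the index block, 36 mm above the table and 110 mm from the pivot axis.
- pivot (a point): Point on the vertical hinge axis of the swing arm, 82 mm above the table (level with the arm's top).
- swing_arm (a joint): Angle of the swing arm about the vertical pivot, rad: 0 at a stop, growing counter-clockwise seen from above, to 1.309. At 0.349, 0.698, 1.047 (20, 40, 60 degrees) its bushing is over the first, middle, last hole. Stiff (friction about 0.12 N m), stays where left; the rod's tapered tip can push it the last millimetres.
- upper_bushing (a point): Centre of the upper mouth of the bushing in the swing arm: vertical through bore of 12.5 mm in a 36 x 36 mm steel block 18 mm thick, its top 82 mm and underside 64 mm above the table, 110 mm from the pivot axis. The gap between the arm's underside and the index block is 28 mm.
- handle_post (a point): Middle of the black upright round handle post on the outer end of the swing arm, 165 mm from the pivot axis: 18 mm in diameter, from 80 to 128 mm above the table; this point is 108 mm above the table. x axis outward along the arm from the pivot, z up.
- index_rod: Loose steel rod, about 110 g, upright in its stand: shank 10 mm thick, 70 mm long, last 5 mm tapered to a 5 mm tip, below a cylindrical head 22 mm thick, 50 mm high. Origin at the lower tip, z along the rod: head underside at z = 70 mm, head top at 120 mm. In the stand the tip is 10 mm above the table.
- rod_stand: Fixed aluminium block 62 x 62 x 50 mm high with one vertical 12 mm hole, 40 mm deep, in the middle of its top; the index rod stands in it. Origin at the centre of its underside.
- screw_tin: Bystander: round white tin, 64 mm in diameter, 25 mm high. Origin at the centre of its underside.
- stopwatch: Bystander: grey stopwatch with two push buttons, 50 x 62 x 19 mm. Origin at the centre of its underside.
- marker_black: Bystander: marker pen, 14 x 135 x 16 mm, lying along its own y axis. Origin at the centre of its underside.

How it is judged:
On the way:
1. the arm is set to 40 degrees (within about 3.4 degrees) while the rod is not yet at the arm's bushing (value of joint swing_arm between 0.638 and 0.758 rad and horizontal distance between index_rod and upper_bushing above 0.03 m), for 0.2 s.
At the end, for the whole second after the job is handed in: Arm at 0.698 rad within 0.035; rod upright within 0.1 rad, through the arm's bushing, its tip within 4 mm of the middle hole's axis and 8 to 20 mm below its mouth (head underside 4 to 16 mm above the arm's top), still, and gripped by the fingers (over 1 N) (value of joint swing_arm between 0.663 and 0.733 rad and horizontal distance between index_rod and index_hole_mid below 0.004 m and z of index_rod in the frame of index_hole_mid between -0.02 and -0.008 m and angle between index_rod's own z axis and vertical below 0.1 rad and linear speed of index_rod below 0.03 m/s and contact force between index_rod and the fingers above 1 N); the arm keeps its last pose, push and grip.
It fails at once if a bystander (screw tin, stopwatch or marker) is shoved more than 40 mm (distance of any of screw_tin, stopwatch, marker_black from where it was at the start of the episode above 0.04 m).
It also fails if it takes over 61 s, if anything falls off the work surface, if the arm or the gripper's body presses on something with over 40 N, if the wrist force passes 120 N, or if a joint passes its speed limit or range.

## Working session

There is one attempt and no reset: what is moved stays moved. The work goes in short steps, Python scripts to look and compute and a shell command to move; the robot and the scene stay as the last step left them, time stands still between calls to the robot, and variables do not carry over. Pictures are saved under pics/ and viewed, about 8 in all and at most 12, crops included, and the job is handed in when it is done.

```bash
ls; mkdir -p pics
cat > h.py <<'E'
import numpy as np, cv2
from cell import env
from scipy.spatial.transform import Rotation as R
def snap(n,f):
    p,d=env.camera(n); cv2.imwrite(f'pics/{f}.png',p); np.save(f'pics/{f}.npy',d); return p,d
def cam(n):
    i=env.camera_info(n); f=200/np.tan(np.radians(i['vertical_fov'])/2); return f,i['cx'],i['cy'],np.array(i['pose'])
def w(n,u,v,d):
    f,cx,cy,T=cam(n); return (T@[(u-cx)*d/f,(v-cy)*d/f,d,1])[:3]
def atz(n,u,v,z):
    f,cx,cy,T=cam(n); r=T[:3,:3]@[(u-cx)/f,(v-cy)/f,1]; return T[:3,3]+r*(z-T[2,3])/r[2]
def px(n,P):
    f,cx,cy,T=cam(n); q=np.linalg.inv(T)@np.r_[P,1]; return q[:2]/q[2]*f+[cx,cy]
E
python3 - <<'E'
from h import *
np.set_printoptions(precision=4,suppress=True)
for n in('scene','top'):
    snap(n,n+'0'); print(n,cam(n))
    for q in ['fixture','upper_bushing','handle_post','index_hole_mid','pivot','swing_arm','index_rod','rod_stand','screw_tin','stopwatch','marker_black']:
        for r in env.search_frame(q,n)[:2]: print(q,np.round(r['location'],4),round(r['confidence'],2),px(n,r['location']).round())
o=env.get_obs();print(o['t'],o['position'],R.from_rotvec(o['orientation']).as_matrix(),o['grip_width'])
E
```

```text
pics
scene (np.float64(410.42530277962175), 315.2956970304536, 198.94402144166574, array([[ 0.8429, -0.2135,  0.4939,  0.0809],
       [-0.5379, -0.3547,  0.7647, -0.6306],
       [ 0.0119, -0.9103, -0.4138,  0.454 ],
       [ 0.    ,  0.    ,  0.    ,  1.    ]]))
fixture [0.5447 0.0236 0.0225] 0.93 [331. 227.]
fixture [ 0.4691 -0.1998  0.1031] 0.44 [372. 251.]
upper_bushing [0.4908 0.0172 0.0862] 0.91 [312. 207.]
handle_post [0.4917 0.0221 0.0845] 0.63 [311. 207.]
index_hole_mid [0.5464 0.0179 0.0218] 0.6 [333. 228.]
pivot [0.5475 0.0235 0.0183] 0.84 [332. 228.]
swing_arm [0.4923 0.0192 0.084 ] 0.87 [312. 208.]
index_rod [ 0.47   -0.2035  0.1057] 0.85 [374. 250.]
index_rod [0.4909 0.0243 0.0844] 0.64 [310. 207.]
rod_stand [ 0.4572 -0.2107  0.0422] 0.94 [368. 287.]
screw_tin [0.5459 0.0256 0.0216] 0.73 [331. 227.]
screw_tin [0.5177 0.3028 0.0236] 0.63 [264. 187.]
stopwatch [0.3846 0.2231 0.0168] 0.82 [228. 212.]
stopwatch [ 0.459  -0.2106  0.0425] 0.33 [368. 287.]
marker_black [ 0.3631 -0.2051  0.0125] 0.78 [318. 320.]
top (np.float64(482.77852457235093), 317.340051429689, 204.280826
[... 338 characters left out ...]
9.]
upper_bushing [0.562  0.0793 0.0078] 0.46 [303. 193.]
handle_post [0.5272 0.0678 0.0833] 0.94 [306. 198.]
index_hole_mid [0.5584 0.0786 0.0081] 0.95 [303. 195.]
pivot [0.558  0.0768 0.0094] 0.78 [304. 195.]
swing_arm [0.5299 0.0729 0.0782] 0.56 [304. 198.]
index_rod [ 0.4693 -0.1897  0.127 ] 0.5 [403. 222.]
rod_stand [ 0.4624 -0.1858  0.0494] 0.85 [397. 230.]
rod_stand [0.5573 0.0814 0.0073] 0.55 [302. 195.]
screw_tin [0.5222 0.3159 0.0243] 0.92 [219. 200.]
stopwatch [0.5598 0.0781 0.0106] 0.74 [304. 194.]
marker_black [ 0.3672 -0.189   0.0136] 0.55 [395. 267.]
1.2 [0.1944 0.6203 0.2314] [[ 0.2991  0.9542  0.    ]
 [ 0.9542 -0.2991  0.0002]
 [ 0.0002 -0.     -1.    ]] 0.08520916782617494
```

Run:
```python
import cv2
a=cv2.imread('pics/top0.png')[110:310,180:447]; cv2.imwrite('pics/top0c.png',cv2.resize(a,None,fx=3,fy=3,interpolation=cv2.INTER_CUBIC)[:600,:800])
```

```text
(no output)
```

View pics/top0c.png

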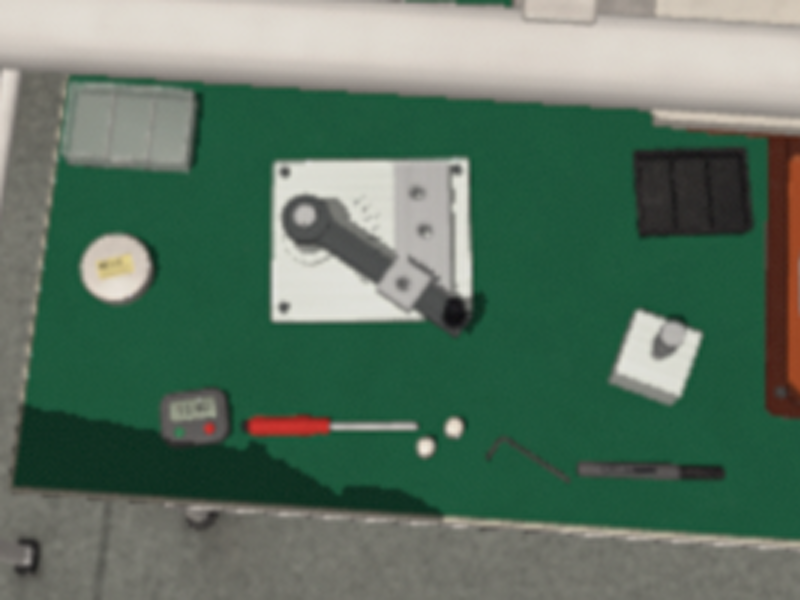

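View pics/scene0.png

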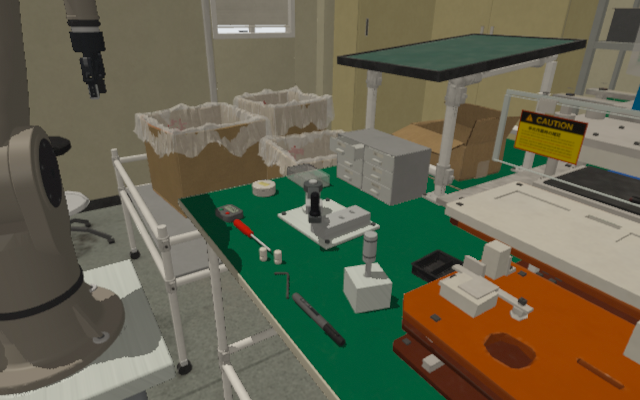

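The top crop shows the pivot at about (281,181) full-frame, the bushing hole at (314,205), the handle top at (332,214), and the visible 40° and 60° holes at (322,187) and (319,174). The rod head is near (404,221). The scene view shows the rod upright in its stand, with a shelf behind the work.

Run:
```python
from h import *
np.set_printoptions(precision=4,suppress=True)
d=np.load('pics/top0.npy')
def f(c,z): return atz('top',c[0]/3+180-.33,c[1]/3+110-.33,z)
pv=f((304,214),.082); bu=f((403,284),.082); ha=f((456,310),.128); h4=f((425,230),.036); h6=f((417,192),.036)
print('pv',pv,'bu',bu,'ha',ha,'h40',h4,'h60',h6)
for n,p in dict(bu=bu,ha=ha,h4=h4,h6=h6).items(): v=p-pv; print(n,np.hypot(*v[:2]),np.degrees(np.arctan2(v[1],v[0])))
print('corners',[f(c,.008)[:2] for c in((273,161),(468,159),(470,320),(273,321))])
print('stand top',[f(c,.05)[:2] for c in((638,311),(702,333),(674,403),(611,382))])
# depth points: rod head, handle
P=np.array([[*w('top',u,v,d[v,u])] for v in range(205,240) for u in range(385,420) if d[v,u]>0])
h=P[P[:,2]>.115];print('head',len(h),h.mean(0),h.min(0),h.max(0))
P=np.array([[*w('top',u,v,d[v,u])] for v in range(205,225) for u in range(322,342) if d[v,u]>0])
h=P[P[:,2]>.115];print('post',len(h),h.mean(0),h.min(0),h.max(0))
# same from the scene camera
d=np.load('pics/scene0.npy')
g=lambda u0,u1,v0,v1,zl:(lambda P:P[P[:,2]>zl])(np.array([w('scene',u,v,d[v,u]) for v in range(v0,v1) for u in range(u0,u1) if 0<d[v,u]<1.2]))
h=g(355,390,225,275,.085);print('head s',len(h),h.mean(0),h.min(0),h.max(0))
h=g(300,330,175,222,.09);print('post/arm s',len(h),h.mean(0),h.min(0),h.max(0))
d=np.load('pics/top0.npy')
for u,v in((200,125),(300,125),(400,132),(230,152),(410,170)): print((u,v),w('top',u,v,d[v,u]))
```

```text
pv [0.5724 0.1388 0.082 ] bu [0.5124 0.0438 0.082 ] ha [ 0.4803 -0.005   0.128 ] h40 [0.5782 0.0281 0.036 ] h60 [0.6154 0.0382 0.036 ]
bu 0.11235144219307099 -122.29028006025723
ha 0.17072890238532398 -122.63286868309103
h4 0.11084012003672002 -86.98562261963687
h6 0.10941142689411729 -66.87452515930273
corners [array([0.647 , 0.1815]), array([ 0.6616, -0.0086]), array([ 0.5004, -0.0199]), array([0.4871, 0.1668])]
stand top [array([ 0.5093, -0.1729]), array([ 0.4925, -0.232 ]), array([ 0.4258, -0.2079]), array([ 0.4413, -0.1503])]
head 62 [ 0.4696 -0.192   0.1282] [ 0.4609 -0.2029  0.116 ] [ 0.4791 -0.1815  0.1338]
post 40 [ 0.4835 -0.0041  0.1249] [ 0.4769 -0.0114  0.1159] [0.492  0.0047 0.1311]Traceback (most recent call last):
  File "<stdin>", line 18, in <module>
  File "<stdin>", line 17, in <lambda>
  File "h.py", line 9, in w
    f,cx,cy,T=cam(n); return (T@[(u-cx)*d/f,(v-cy)*d/f,d,1])[:3]
              ~~~^^^
  File "h.py", line 7, in cam
    i=env.camera_info(n); f=200/np.tan(np.radians(i['vertical_fov'])/2); return f,i['cx'],i['cy'],np.array(i['pose'])
ValueError: time passes only in moves, steps and waits
```

```bash
sed -i '1i from functools import lru_cache' h.py; sed -i 's/^def cam/@lru_cache\ndef cam/' h.py
cat >> h.py <<'E'
def goto(p,yaw=None):
    "remaining shift in tool axes (mm) and twist (deg) to TCP p, jaw-axis yaw (deg)"
    o=env.get_obs(); M=R.from_rotvec(o['orientation']).as_matrix(); y=np.degrees(np.arctan2(M[1,0],M[0,0]))
    s=M.T@(np.array(p)-o['position'])*1000
    t=None if yaw is None else round((y-yaw+180)%360-180,1)
    print('t',round(o['t'],2),'pos',np.round(o['position'],4),'yaw',round(y,1),'tilt',round(np.degrees(np.arccos(-M[2,2])),2),'F',np.round(o['wrist_force'],1),'w',round(o['grip_width'],4),'j',np.round(o['joint_positions'],2)); print('SHIFT mm',s.round(1),'twist',t)
E
python3 - <<'E'
from h import *
from scipy.optimize import least_squares
np.set_printoptions(precision=4,suppress=True)
def f(c,z): return atz('top',c[0]/3+180-.33,c[1]/3+110-.33,z)[:2]
ob=[f((304,214),.082),f((403,284),.082),f((456,310),.128),f((425,230),.036),f((417,192),.036)]
def m(q):
    x,y,a,t=q; e=lambda r,th:np.array([x,y])+r*np.array([np.cos(a+th-np.radians(40)),np.sin(a+th-np.radians(40))])
    return [np.array([x,y]),e(.11,t),e(.165,t),e(.11,np.radians(40)),e(.11,np.radians(60))]
r=least_squares(lambda q:np.ravel(np.array(m(q))-ob),[.57,.135,-1.5,.1])
print('pivot,yaw(-y dir),theta deg',r.x[:2],np.degrees(r.x[2:]),'res mm',(r.fun*1000).round(1)); print(np.array(m(r.x)))
q=r.x.copy();q[3]=np.radians(40);print('post at 40',m(q)[2])
d=np.load('pics/scene0.npy')
g=lambda u0,u1,v0,v1,zl:(lambda P:P[P[:,2]>zl])(np.array([w('scene',u,v,d[v,u]) for v in range(v0,v1) for u in range(u0,u1) if 0<d[v,u]<1.2]))
h=g(355,390,225,275,.085);print('head s',len(h),h.mean(0),h.min(0),h.max(0))
h=g(300,330,175,222,.09);print('post/arm s',len(h),h.mean(0),h.min(0),h.max(0))
d=np.load('pics/top0.npy')
for u,v in((200,125),(300,125),(400,132),(230,152),(410,170)): print((u,v),w('top',u,v,d[v,u]))
goto([*m(r.x)[2],.20],np.degrees(r.x[2]+r.x[3])-40+90)
E
```

```text
pivot,yaw(-y dir),theta deg [0.5703 0.1373] [-85.7043   3.5674] res mm [-2.1 -1.4 -0.6  0.4  2.2  2.6  0.3 -0.5  0.2 -1.1]
[[ 0.5703  0.1373]
 [ 0.5118  0.0442]
 [ 0.4825 -0.0024]
 [ 0.5785  0.0276]
 [ 0.6155  0.0371]]
post at 40 [ 0.5826 -0.0272]
head s 394 [ 0.4671 -0.1967  0.112 ] [ 0.46   -0.2035  0.085 ] [ 0.4814 -0.1815  0.1319]
post/arm s 181 [ 0.4849 -0.0035  0.1113] [ 0.4748 -0.0126  0.0901] [0.5764 0.139  0.1301]
(200, 125) [0.3506 0.1215 0.959 ]
(300, 125) [0.3549 0.0343 0.9622]
(400, 132) [ 0.3538 -0.0518  0.9627]
(230, 152) [0.6657 0.2994 0.0317]
(410, 170) [ 0.6552 -0.2273  0.0024]
t 1.2 pos [0.1944 0.6203 0.2314] yaw 72.6 tilt 0.01 F [0.  0.  0.1] w 0.0852 j [-1.37  0.4   0.05  1.54 -0.02  1.21 -0.05]
SHIFT mm [-508.   461.1   31.3] twist 104.7
```

```bash
python3 -m jog '[[[-0.032,0.029,0],4,1],[[-0.032,0.033,0],4,0.6],[[-0.032,0.037,0],4,0.5],[[-0.029,0.039,0],4,0.5],[[-0.026,0.041,0],4,0.5],[[-0.023,0.043,0],4,0.5],[[-0.02,0.043,0],4,0.5]]'
python3 - <<'E'
from h import *
goto([.4825,-.0024,.20],-32)
E
```

```text
t: 1.9
position: [0.3281, 0.3154, 0.2293]
orientation: [-2.903, -1.182, -0.002]
wrist_force: [1.0, 0.1, 0.3]
grip_width: 0.0428
t 1.9 pos [0.3281 0.3154 0.2293] yaw 44.3 tilt 0.4 F [1.  0.1 0.3] w 0.0428 j [-1.11  0.04  0.26  1.99 -0.02  1.11 -0.07]
SHIFT mm [-111.6  335.4   27. ] twist 76.3
```

```bash
python3 -m jog '[[[-0.014,0.042,0.003],8,0.5],[[-0.008,0.0435,0.003],8,0.5],[[-0.002,0.044,0.003],8,0.5],[[0.0045,0.044,0.003],8,0.5],[[0.01,0.043,0.003],8,0.5],[[0.0165,0.041,0.003],8,0.5],[[0.022,0.038,0.003],8,0.5],[[0.027,0.035,0.003],8,0.5]]'
python3 - <<'E'
from h import *
goto([.4825,-.0024,.20],-32)
E
```

```text
t: 2.7
position: [0.4817, -0.0188, 0.2051]
orientation: [-3.065, 0.604, -0.007]
wrist_force: [1.3, 0.4, 0.7]
grip_width: 0.0427
t 2.7 pos [ 0.4817 -0.0188  0.2051] yaw -22.3 tilt 1.04 F [1.3 0.4 0.7] w 0.0427 j [-0.67  0.14  0.69  1.98 -0.12  1.05 -0.31]
SHIFT mm [ -5.5 -15.4   5.4] twist 9.7
```

```bash
python3 -m jog '[[[-0.005,-0.015,0],5,0.5],[[0,0,0],4.5,0.5],[[0,0,0],0,0.5]]'
python3 - <<'E'
from h import *
goto([.4825,-.0024,.095],-32)
env.camera('top')
for n in('handle_post','upper_bushing'): print([(np.round(r['location'],4),r['confidence']) for r in env.search_frame(n,'top')[:1]])
snap('scene','s1')
p=cv2.imread('pics/s1.png')[120:300,220:420];cv2.imwrite('pics/s1c.png',cv2.resize(p,None,fx=3,fy=3))
E
```

```text
t: 3.0
position: [0.485, -0.0128, 0.2061]
orientation: [-2.996, 0.895, -0.011]
wrist_force: [-0.1, 0.5, -0.1]
grip_width: 0.0426
t 3.0 pos [ 0.485  -0.0128  0.2061] yaw -33.3 tilt 0.93 F [-0.1  0.5 -0.1] w 0.0426 j [-0.7   0.15  0.71  1.97 -0.12  1.05 -0.51]
SHIFT mm [ -8.1  -5.5 111.2] twist -1.3
[(array([0.5494, 0.1071, 0.0825]), 0.85)]
[(array([0.5452, 0.1088, 0.0769]), 0.73)]
```

View pics/s1c.png

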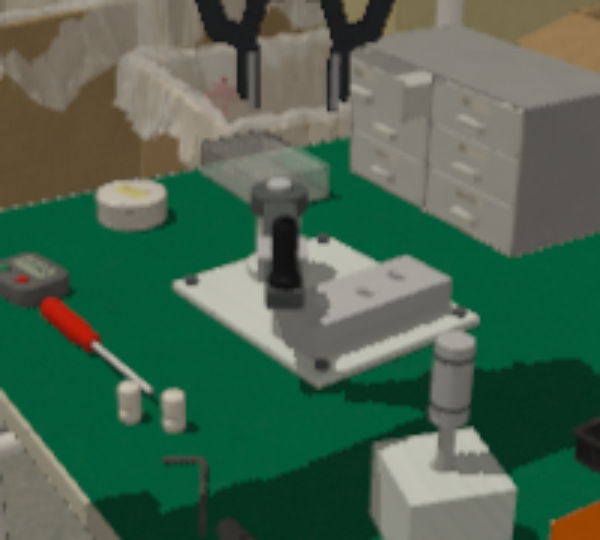

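The jaws hang open above and either side of the black handle, at crop (252–335, 80) over (285,245). Lateral correction first, then down.

```bash
python3 -m jog '[[[-0.008,-0.006,0.01],0,0.5],[[0,0,0.02],0,0.5],[[0,0,0],0,0.5]]'
python3 - <<'E'
from h import *
goto([.4825,-.0024,.095],-32)
E
```

```text
t: 3.5
position: [0.4809, 0.0016, 0.1746]
orientation: [-2.997, 0.882, -0.01]
wrist_force: [-1.4, -0.6, -0.4]
grip_width: 0.0431
t 3.5 pos [0.4809 0.0016 0.1746] yaw -32.8 tilt 1.06 F [-1.4 -0.6 -0.4] w 0.0431 j [-0.7   0.18  0.69  2.02 -0.15  0.98 -0.5 ]
SHIFT mm [ 3.4  4.  79.6] twist -0.8
```

```bash
python3 -m jog '[[[0.003,0.003,0.02],0,0.5],[[0,0,0.02],0,0.5],[[0,0,0.02],0,0.5],[[0,0,0.017],0,0.5],[[0,0,0],0,0.5]]'
python3 - <<'E'
from h import *
goto([.4825,-.0024,.095],-32)
E
```

```text
t: 4.0
position: [0.483, 0.0031, 0.0963]
orientation: [-2.997, 0.871, -0.011]
wrist_force: [-0.7, -0.4, 0.4]
grip_width: 0.0426
t 4.0 pos [0.483  0.0031 0.0963] yaw -32.4 tilt 1.25 F [-0.7 -0.4  0.4] w 0.0426 j [-0.63  0.31  0.64  2.09 -0.28  0.81 -0.38]
SHIFT mm [2.5 5.  1.2] twist -0.4
```

```bash
python3 -m jog '[[[0.002,0.004,0],0,0.3],[[0,0,0],0,0.3],[[0.0105,0,0],-3.6,0.3],[[0.0105,0,0],-3.6,0.3],[[0.0105,0,0],-3.6,0.3],[[0.0105,0,0],-3.6,0.3],[[0.0105,0,0],-3.6,0.3],[[0,0,0],0,0.3]]'
python3 - <<'E'
from h import *
goto([.5826,-.0272,.095],4.3)
E
```

```text
t: 4.8
position: [0.533, -0.022, 0.1031]
orientation: [-3.095, 0.368, -0.023]
wrist_force: [0.0, 0.0, 0.6]
grip_width: 0.0256
t 4.8 pos [ 0.533  -0.022   0.1031] yaw -13.6 tilt 1.67 F [0.  0.  0.6] w 0.0256 j [-0.48  0.37  0.56  1.97 -0.29  0.85 -0.  ]
SHIFT mm [49.3 -6.4  8.9] twist -17.9
```

```bash
cat >> h.py <<'E'
    print('toolz',M[:,2].round(4))
E
python3 -m jog '[[[0.0105,-0.001,0.002],-3.6,0.3],[[0.0105,-0.001,0.002],-3.6,0.3],[[0.0105,-0.001,0.002],-3.6,0.3],[[0.0105,-0.001,0.002],-3.6,0.3],[[0.0075,-0.001,0.002],-3.6,0.3]]'
python3 - <<'E'
from h import *
goto([.5826,-.0272,.095],4.3)
E
```

```text
t: 5.3
position: [0.5814, -0.0229, 0.0977]
orientation: [-3.115, -0.127, -0.028]
wrist_force: [-1.3, -0.4, 0.2]
grip_width: 0.0257
t 5.3 pos [ 0.5814 -0.0229  0.0977] yaw 4.7 tilt 1.71 F [-1.3 -0.4  0.2] w 0.0257 j [-0.38  0.44  0.47  1.86 -0.29  0.88  0.3 ]
SHIFT mm [0.7 4.4 2.6] twist 0.4
toolz [ 0.017   0.0246 -0.9996]
```

```bash
python3 -m jog '[[[0.001,0.003,0],0,0.15],[[0,0,0],0,0.15],[[0,0,0],0,0.15],[[0,0,0],0,0.15]]'
python3 - <<'E'
from h import *
goto([.5826,-.0272,.095],4.3)
p,d=snap('top','t1'); cv2.imwrite('pics/t1c.png',cv2.resize(p[150:250,250:350],None,fx=6,fy=6,interpolation=cv2.INTER_CUBIC))
E
```

```text
t: 5.7
position: [0.5811, -0.0236, 0.0981]
orientation: [-3.112, -0.12, -0.025]
wrist_force: [0.8, 0.5, -2.7]
grip_width: 0.0162
t 5.7 pos [ 0.5811 -0.0236  0.0981] yaw 4.4 tilt 1.78 F [ 0.8  0.5 -2.7] w 0.0162 j [-0.38  0.44  0.47  1.86 -0.29  0.89  0.3 ]
SHIFT mm [1.2 3.8 3.1] twist 0.1
toolz [ 0.015   0.0273 -0.9995]
```

View pics/t1c.png

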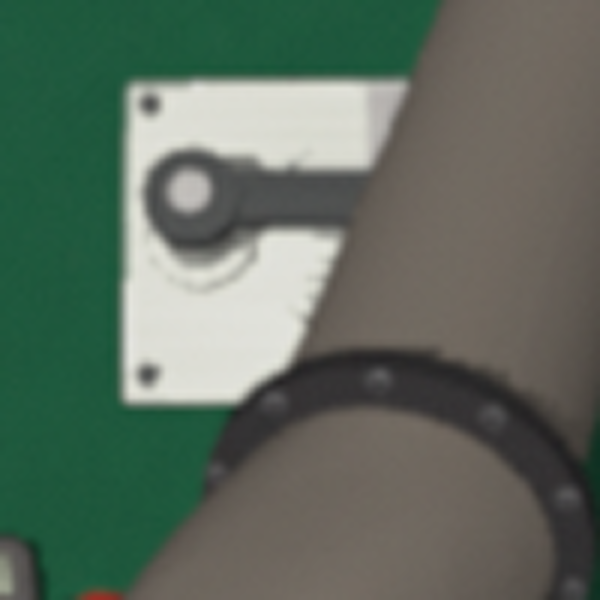

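The arm now points straight across at about 40°, with the jaws closed on the post and the rest hidden by the wrist. I'll make a small final nudge, open, rise, and measure once clear.

```bash
python3 -m jog '[[[0.002,0,0],0,0.15],[[0,0,0],0,0.15],[[0,0,0],0,0.5],[[0,0,0],0,0.5],[[0,0,0],0,0.5],[[0,0,-0.02],0,0.5],[[0,0,-0.03],0,0.6],[[0,0,-0.03],0,0.7]]'
python3 - <<'E'
from h import *
goto([.469,-.1915,.18],4)
E
```

```text
t: 6.55
position: [0.5797, -0.0267, 0.1776]
orientation: [-3.115, -0.117, -0.015]
wrist_force: [-0.1, 0.4, 0.9]
grip_width: 0.0599
t 6.55 pos [ 0.5797 -0.0267  0.1776] yaw 4.3 tilt 1.53 F [-0.1  0.4  0.9] w 0.0599 j [-0.41  0.35  0.51  1.79 -0.22  1.05  0.25]
SHIFT mm [-122.7  155.9   -7.6] twist 0.3
toolz [ 0.0089  0.0252 -0.9996]
```

```bash
python3 -m jog '[[[-0.02,0.026,-0.002],0,0.7],[[-0.02,0.026,-0.002],0,0.7],[[-0.02,0.026,-0.001],0,0.7],[[-0.02,0.026,-0.001],0,0.7],[[-0.02,0.026,-0.001],0,0.7],[[-0.02,0.024,0],0,0.7],[[0,0,0],0,0.7]]'
python3 - <<'E'
from h import *
goto([.469,-.1915,.18],4)
p,d=snap('top','t2'); cv2.imwrite('pics/t2c.png',cv2.resize(p[150:250,270:430],None,fx=5,fy=5,interpolation=cv2.INTER_CUBIC))
p,d=snap('scene','s2'); cv2.imwrite('pics/s2c.png',cv2.resize(p[170:320,270:420],None,fx=4,fy=4,interpolation=cv2.INTER_CUBIC))
E
```

```text
t: 7.25
position: [0.4749, -0.1968, 0.1871]
orientation: [-3.116, -0.119, -0.048]
wrist_force: [0.1, 1.0, -0.5]
grip_width: 0.0597
t 7.25 pos [ 0.4749 -0.1968  0.1871] yaw 4.3 tilt 2.2 F [ 0.1  1.  -0.5] w 0.0597 j [-0.19  0.22  0.61  1.94 -0.19  1.01  0.57]
SHIFT mm [-5.7 -5.6  7. ] twist 0.3
toolz [ 0.0302  0.0238 -0.9993]
```

View pics/t2c.png

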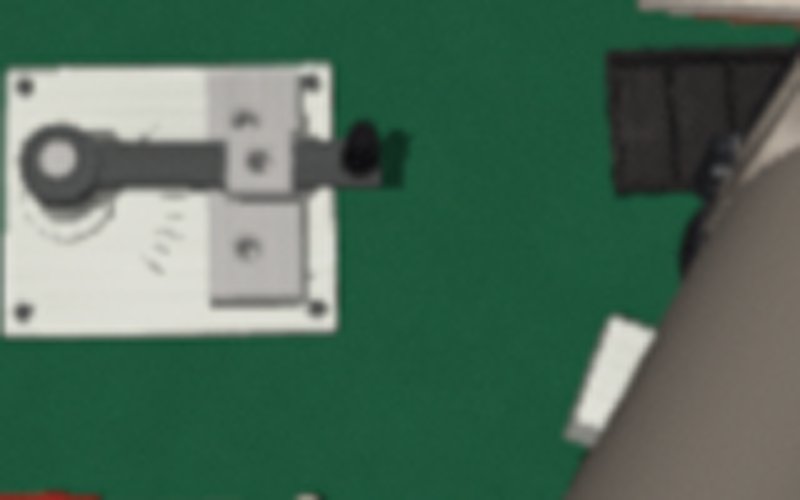

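View pics/s2c.png

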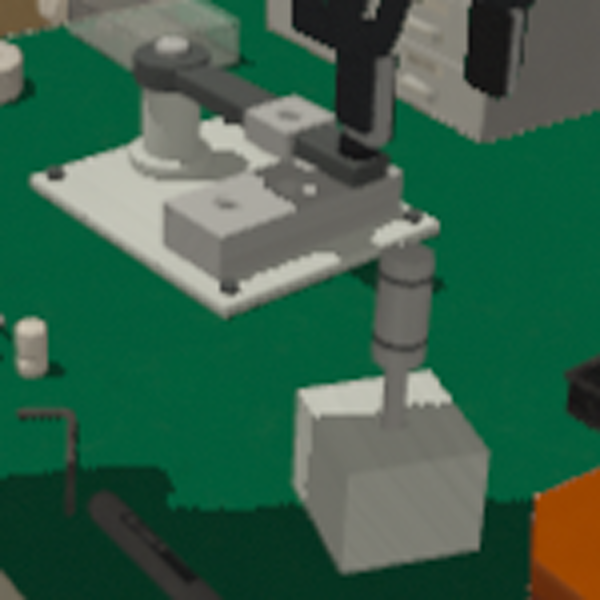

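Clear view: the bushing is at t2c crop (258,160), with the 20° and 60° holes either side at (248,248) and (245,120). In the scene crop the rod is upright with its head top at (407,255). I'll refit from both cameras.

Run:
```python
from h import *
from scipy.optimize import least_squares
np.set_printoptions(precision=4,suppress=True)
t=lambda x,y,z:atz('top',270+x/5-.4,150+y/5-.4,z)[:2]
s=lambda x,y,z:atz('scene',270+x/4-.4,170+y/4-.4,z)[:2]
T={'piv':t(58,160,.082),'bu':t(258,160,.082),'post':t(363,144,.128),'h20':t(248,248,.036),'h60':t(245,119,.036)}
S={'piv':s(173,46,.082),'bu':s(289,115,.082),'h20':s(228,205,.036)}
def m(q):
    x,y,a,b=q; e=lambda r,th:np.array([x,y])+r*np.array([np.cos(a+th),np.sin(a+th)]);D=np.radians(20)
    return {'piv':e(0,0),'bu':e(.11,b),'post':e(.165,b),'h20':e(.11,-D),'h60':e(.11,D),'h40':e(.11,0)}
for O,ks in((T,T),(S,S)):
    r=least_squares(lambda q:np.ravel([m(q)[k]-O[k] for k in O]),[.57,.135,-1.5,0])
    print(r.x[:2],np.degrees(r.x[2:]),'res',(r.fun*1000).round(1),'h40',m(r.x)['h40'],'bu',m(r.x)['bu'])
print({k:v.round(4) for k,v in {**{'T'+k:v for k,v in T.items()},**{'S'+k:v for k,v in S.items()}}.items()})
print('rod head top: scene',s(407,255,.13),' top (first pic)',atz('top',180+673/3-.33,110+331/3-.33,.13))
d=np.load('pics/scene0.npy')
goto([.469,-.1915,.091],4)
```

```text
[0.571  0.1381] [-85.9175  -1.7311] res [ 0.3  0.  -2.4 -0.4  1.6  0.4  0.7  0.7 -0.2 -0.7] h40 [0.5789 0.0284] bu [0.5755 0.0282]
[0.5742 0.1408] [-88.0098  -0.7122] res [-1.8 -7.1 -0.   1.5  1.8  5.6] h40 [0.578  0.0309] bu [0.5767 0.0309]
{'Tpiv': array([0.5707, 0.1381]), 'Tbu': array([0.5779, 0.0286]), 'Tpost': array([ 0.5762, -0.0272]), 'Th20': array([0.5401, 0.0316]), 'Th60': array([0.6161, 0.0384]), 'Spiv': array([0.576 , 0.1479]), 'Sbu': array([0.5767, 0.0293]), 'Sh20': array([0.5384, 0.0307])}
rod head top: scene [ 0.473  -0.1918]  top (first pic) [ 0.4737 -0.1925  0.13  ]
t 7.35 pos [ 0.4779 -0.1929  0.1871] yaw 4.7 tilt 2.34 F [0.4 0.1 0.7] w 0.0595 j [-0.2   0.22  0.6   1.94 -0.19  1.01  0.57]
SHIFT mm [-11.9   0.1  95.8] twist 0.7
toolz [ 0.0316  0.0258 -0.9992]
```

```bash
python3 -m jog '[[[-0.009,0,0],0,0.7],[[0,0,0.02],0,0.7],[[0,0,0.02],0,0.7],[[0,0,0.02],0,0.7],[[0,0,0.02],0,0.7],[[0,0,0],0,0.7]]'
python3 - <<'E'
from h import *
goto([.4715,-.192,.091],4)
E
```

```text
t: 7.95
position: [0.4748, -0.1845, 0.1055]
orientation: [-3.111, -0.148, -0.057]
wrist_force: [-0.7, 0.8, 0.1]
grip_width: 0.0598
t 7.95 pos [ 0.4748 -0.1845  0.1055] yaw 5.4 tilt 2.58 F [-0.7  0.8  0.1] w 0.0598 j [-0.16  0.32  0.56  2.03 -0.28  0.83  0.66]
SHIFT mm [-4.6  7.5 14.2] twist 1.4
toolz [ 0.0352  0.028  -0.999 ]
```

```bash
python3 -m jog '[[[-0.004,0.007,0.013],0,0.7],[[0,0,0],0,0.7]]'
python3 - <<'E'
from h import *
goto([.4715,-.192,.091],4)
E
```

```text
t: 8.15
position: [0.4729, -0.1898, 0.0928]
orientation: [-3.111, -0.154, -0.057]
wrist_force: [-0.9, -0.3, -0.2]
grip_width: 0.06
t 8.15 pos [ 0.4729 -0.1898  0.0928] yaw 5.6 tilt 2.61 F [-0.9 -0.3 -0.2] w 0.06 j [-0.14  0.34  0.55  2.04 -0.3   0.81  0.69]
SHIFT mm [-1.7  2.1  1.7] twist 1.6
toolz [ 0.0355  0.0285 -0.999 ]
```

```bash
python3 -m jog '[[[-0.001,0.002,0.001],0,0.4],[[0,0,0],0,0.1],[[0,0,0],0,0],[[0,0,0],0,0],[[0,0,0],0,0]]'
python3 - <<'E'
from h import *
goto([.4715,-.192,.091],4)
E
```

```text
t: 8.65
position: [0.4727, -0.1913, 0.0948]
orientation: [-3.11, -0.158, -0.059]
wrist_force: [-1.6, 0.5, -1.2]
grip_width: 0.0204
t 8.65 pos [ 0.4727 -0.1913  0.0948] yaw 5.8 tilt 2.68 F [-1.6  0.5 -1.2] w 0.0204 j [-0.14  0.34  0.55  2.04 -0.3   0.81  0.7 ]
SHIFT mm [-1.4  0.7  3.7] twist 1.8
toolz [ 0.0366  0.0289 -0.9989]
```

```bash
python3 -m jog '[[[0.0008,-0.0005,-0.02],0,0],[[0.0008,-0.0005,-0.02],0,0],[[0.001,-0.0007,-0.025],0,0],[[0.001,-0.0007,-0.025],0,0],[[0.001,-0.0007,-0.025],0,0],[[0.001,-0.0007,-0.025],0,0],[[0,0,0],0,0]]'
python3 - <<'E'
from h import *
goto([.5787,.0283,.24],4)
E
```

```text
t: 9.35
position: [0.4756, -0.19, 0.2409]
orientation: [-3.111, -0.157, -0.07]
wrist_force: [0.4, -0.3, -0.4]
grip_width: 0.0204
t 9.35 pos [ 0.4756 -0.19    0.2409] yaw 5.7 tilt 2.99 F [ 0.4 -0.3 -0.4] w 0.0204 j [-0.23  0.14  0.61  1.88 -0.14  1.11  0.54]
SHIFT mm [ 124.3 -206.7   11.6] twist 1.7
toolz [ 0.0437  0.0285 -0.9986]
```

```bash
python3 -m jog '[[[0.0155,-0.026,0.0015],0,0],[[0.0155,-0.026,0.0015],0,0],[[0.0155,-0.026,0.0015],0,0],[[0.0155,-0.026,0.0015],0,0],[[0.0155,-0.026,0.0015],0,0],[[0.0155,-0.026,0.0015],0,0],[[0.0155,-0.026,0.0015],1.5,0],[[0.014,-0.02,0],0,0],[[0,0,0],0,0]]'
python3 - <<'E'
from h import *
goto([.5787,.0283,.22],4)
E
```

```text
t: 10.25
position: [0.5811, 0.0328, 0.2351]
orientation: [-3.109, -0.109, -0.069]
wrist_force: [0.2, -0.3, -1.2]
grip_width: 0.0206
t 10.25 pos [0.5811 0.0328 0.2351] yaw 4.0 tilt 3.07 F [ 0.2 -0.3 -1.2] w 0.0206 j [-0.5   0.27  0.46  1.74 -0.17  1.11  0.09]
SHIFT mm [-3.4  4.8 14.8] twist -0.0
toolz [ 0.0432  0.0318 -0.9986]
```

Run:
```python
from h import *
np.set_printoptions(precision=4,suppress=True)
p,d=snap('scene','s3'); o=env.get_obs(); P=o['position']; M=R.from_rotvec(o['orientation']).as_matrix()
print(P)
for L in(.0848,.0148): print('pred',px('scene',P+M@[0,0,L]),px('scene',P+[0,0,-L]))
print('bushing px',px('scene',[.5775,.0284,.082]))
c=px('scene',[.578,.028,.13]).astype(int);print(c)
u0,v0=c[0]-50,c[1]-60
cv2.imwrite('pics/s3c.png',cv2.resize(p[v0:v0+100,u0:u0+100],None,fx=6,fy=6,interpolation=cv2.INTER_CUBIC));print(u0,v0)
# depth points of shank
for z0,z1 in((.145,.155),(.155,.165),(.165,.175),(.175,.185),(.185,.2),(.2,.22)):
    Q=[w('scene',u,v,d[v,u]) for v in range(v0,v0+90) for u in range(u0+20,u0+80) if .3<d[v,u]<1.2]
    Q=np.array([q for q in Q if z0<q[2]<z1 and abs(q[0]-.58)<.03 and abs(q[1]-.03)<.03])
    if len(Q): print(z0,len(Q),Q.mean(0),Q.min(0),Q.max(0))
```

```text
[0.58   0.0307 0.2347]
pred [344.5597 168.1663] [343.9385 168.8642]
pred [345.4296 136.9341] [345.3181 137.0366]
bushing px [342.3998 198.4232]
[343 178]
293 118
0.145 3 [0.58   0.0309 0.1541] [0.5786 0.0293 0.1537] [0.5826 0.0326 0.1548]
0.155 21 [0.5794 0.0307 0.1606] [0.576  0.0261 0.1561] [0.584  0.0359 0.1648]
0.165 22 [0.579  0.0305 0.1704] [0.5751 0.0259 0.1665] [0.5851 0.0343 0.1747]
0.175 20 [0.5789 0.0311 0.18  ] [0.5766 0.0265 0.1753] [0.5829 0.0382 0.1843]
0.185 29 [0.5786 0.03   0.1927] [0.5751 0.0267 0.1856] [0.5821 0.0355 0.1997]
0.2 43 [0.5789 0.03   0.2105] [0.5749 0.0267 0.2014] [0.5846 0.0345 0.2196]
```

View pics/s3c.png

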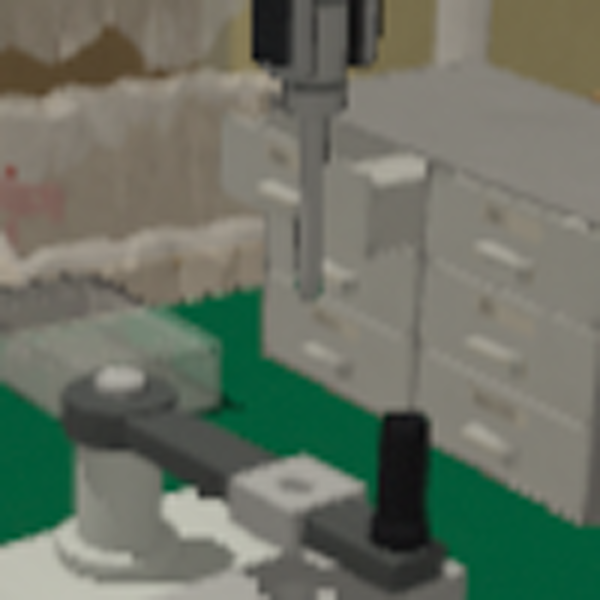

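The rod hangs from the jaws with its tip at crop (308,297), slightly tilted. The bushing mouth is below it at (295,487).

Run:
```python
from h import *
np.set_printoptions(precision=4,suppress=True)
q=lambda x,y,z:atz('scene',293+x/6-.42,118+y/6-.42,z)
print('tip',q(308,298,.150),'bush',q(295,487,.082),'shank top',q(316,105,.220), 'shank top-a bit',q(315,130,.21))
goto([.5765,.026,.17],4)
for L in (0,): 
    o=env.get_obs();M=R.from_rotvec(o['orientation']).as_matrix();print('world down in tool',M.T@[0,0,-1])
```

```text
tip [0.5858 0.0388 0.15  ] bush [0.5753 0.0277 0.082 ] shank top [0.5886 0.0427 0.22  ] shank top-a bit [0.5906 0.0454 0.21  ]
t 10.3 pos [0.58   0.0307 0.2347] yaw 3.9 tilt 2.95 F [-0.3  0.6 -2. ] w 0.0208 j [-0.49  0.27  0.47  1.75 -0.16  1.12  0.09]
SHIFT mm [-6.6  6.3 64.4] twist -0.1
toolz [ 0.0416  0.0303 -0.9987]
world down in tool [-0.0435  0.0274  0.9987]
```

```bash
python3 -m jog '[[[-0.006,0.004,0],0,0],[[-0.0008,0.0005,0.02],0,0],[[-0.0008,0.0005,0.02],0,0],[[-0.0006,0.0004,0.015],0,0],[[0,0,0],0,0]]'
python3 - <<'E'
from h import *
goto([.5745,.027,.172],4)
E
```

```text
t: 10.8
position: [0.57, 0.0181, 0.1764]
orientation: [-3.113, -0.091, -0.063]
wrist_force: [0.5, -0.9, -0.4]
grip_width: 0.0207
t 10.8 pos [0.57   0.0181 0.1764] yaw 3.3 tilt 2.77 F [ 0.5 -0.9 -0.4] w 0.0207 j [-0.47  0.31  0.46  1.84 -0.19  0.99  0.13]
SHIFT mm [ 4.8 -8.5  4.9] twist -0.7
toolz [ 0.0395  0.0279 -0.9988]
```

```bash
python3 -m jog '[[[0.005,-0.009,0.002],-0.7,0],[[0,0,0],0,0],[[0,0,0],0,0]]'
python3 - <<'E'
from h import *
goto([.5745,.027,.172],4)
p,d=snap('scene','s4'); u0,v0=300,150; cv2.imwrite('pics/s4c.png',cv2.resize(p[v0:v0+75,u0:u0+75],None,fx=8,fy=8,interpolation=cv2.INTER_CUBIC))
goto([.5745,.027,.172],4)
E
```

```text
t: 11.1
position: [0.5749, 0.0256, 0.1765]
orientation: [-3.113, -0.105, -0.066]
wrist_force: [-0.2, -0.0, -1.1]
grip_width: 0.0205
t 11.1 pos [0.5749 0.0256 0.1765] yaw 3.8 tilt 2.87 F [-0.2 -0.  -1.1] w 0.0205 j [-0.48  0.32  0.46  1.83 -0.19  0.99  0.13]
SHIFT mm [-0.5 -1.3  4.5] twist -0.2
toolz [ 0.0416  0.0278 -0.9987]
t 11.15 pos [0.575  0.0261 0.1766] yaw 3.9 tilt 2.9 F [ 1.2  0.4 -0.9] w 0.0204 j [-0.48  0.32  0.46  1.83 -0.2   0.99  0.13]
SHIFT mm [-0.7 -0.9  4.6] twist -0.1
toolz [ 0.0419  0.0283 -0.9987]
```

View pics/s4c.png

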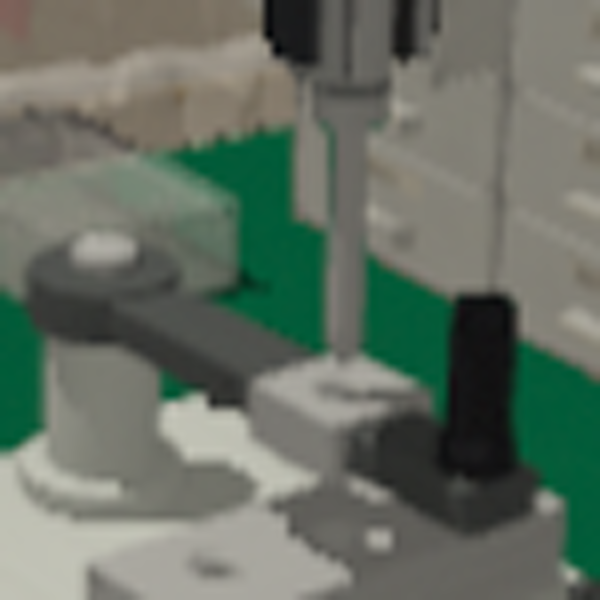

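Tip (344,358) sits just above the bushing mouth around (341,388) and is laterally aligned within about 1 mm. The along-view offset needs depth.

Run:
```python
from h import *
np.set_printoptions(precision=4,suppress=True)
d=np.load('pics/s4.npy')
V,U=np.mgrid[185:205,328:358]
A=np.array([w('scene',u,v,d[v,u]) for u,v in zip(U.ravel(),V.ravel())])
B=A[(A[:,2]>.074)&(A[:,2]<.088)&(abs(A[:,0]-.577)<.03)&(abs(A[:,1]-.029)<.03)]
vd=np.array([.4939,.7647])/np.hypot(.4939,.7647); cx=np.array([.843,-.538])
print('block n',len(B),'z',B[:,2].mean())
q=B[:,:2]; print('centre along view',(q@vd).min(),(q@vd).max(),'lateral',(q@cx).min(),(q@cx).max(), 'mean',q.mean(0))
for z in np.arange(.09,.16,.01):
    S=np.array([w('scene',u,v,d[v,u]) for v in range(160,200) for u in range(333,352) if .4<d[v,u]<1.2])
    r=S[(abs(S[:,2]-z)<.005)&(abs(S[:,0]-.577)<.02)&(abs(S[:,1]-.029)<.02)]
    if len(r): print(round(z,3),len(r),'view',np.median(r[:,:2]@vd)+.0045,'lat',np.median(r[:,:2]@cx),'zmin',r[:,2].min())
print('hole top-cam',np.array([.5779,.0286])@vd,np.array([.5779,.0286])@cx)
import cv2
c=lambda x,y:atz('scene',300+x/8-.44,150+y/8-.44,.082)[:2]
print('corner centre',[ (k@vd,k@cx) for k in [np.mean([c(250,398),c(335,350),c(430,388),c(345,430)],0)]])
```

```text
block n 215 z 0.08170216122693356
centre along view 0.3095267483321694 0.36670205351078883 lateral 0.4427568298086266 0.4979068538783979 mean [0.5744 0.0273]
0.1 16 view 0.33518579451878694 lat 0.4704896468783988 zmin 0.09545380932083108
0.11 21 view 0.33460363098663853 lat 0.4711181170937713 zmin 0.10522518794684405
0.12 21 view 0.33364598963991965 lat 0.4707944619372418 zmin 0.1154568129699805
0.13 22 view 0.3342335065261827 lat 0.47048167351602543 zmin 0.12577296696925677
0.14 21 view 0.3338348872822234 lat 0.46991398919142463 zmin 0.13561303016589116
0.15 23 view 0.3340569582950071 lat 0.4697304023413215 zmin 0.14515270841147654
0.16 22 view 0.33298651773333426 lat 0.46948120135244625 zmin 0.15578577079695627
hole top-cam 0.3375641246480417 0.4717829
corner centre [(np.float64(0.33712760106575035), np.float64(0.4708351471216597))]
```

```bash
python3 -m jog '[[[0.0013,-0.002,0.004],0,0],[[0,0,0],0,0],[[0,0,0.006],0,0],[[0,0,0],0,0]]'
python3 - <<'E'
from h import *
goto([.5762,.0278,.160],4)
E
```

```text
t: 11.55
position: [0.5775, 0.029, 0.1671]
orientation: [-3.112, -0.107, -0.07]
wrist_force: [-0.5, 0.1, -0.6]
grip_width: 0.0209
t 11.55 pos [0.5775 0.029  0.1671] yaw 3.9 tilt 3.03 F [-0.5  0.1 -0.6] w 0.0209 j [-0.48  0.33  0.45  1.83 -0.2   0.97  0.13]
SHIFT mm [-1.7  1.3  7. ] twist -0.1
toolz [ 0.0442  0.0289 -0.9986]
```

```bash
python3 -m jog '[[[-0.0017,0.0012,0],0,0],[[0,0,0],0,0],[[0,0,0.006],0,0],[[0,0,0],0,0]]'
python3 - <<'E'
from h import *
goto([.5762,.0278,.155],4)
E
```

```text
t: 11.95
position: [0.5762, 0.0279, 0.1605]
orientation: [-3.111, -0.106, -0.071]
wrist_force: [-0.5, 0.1, -1.2]
grip_width: 0.0209
t 11.95 pos [0.5762 0.0279 0.1605] yaw 3.9 tilt 3.05 F [-0.5  0.1 -1.2] w 0.0209 j [-0.47  0.33  0.45  1.84 -0.21  0.96  0.14]
SHIFT mm [-0.3  0.2  5.5] twist -0.1
toolz [ 0.0446  0.0292 -0.9986]
```

```bash
python3 -m jog '[[[-0.0004,0.0003,0.006],0,0],[[0,0,0],0,0],[[-0.0002,0.0002,0.005],0,0],[[0,0,0],0,0]]'
python3 - <<'E'
from h import *
goto([.5762,.0278,.145],4)
E
```

```text
t: 12.35
position: [0.5762, 0.028, 0.1483]
orientation: [-3.111, -0.107, -0.071]
wrist_force: [0.2, 0.7, -0.4]
grip_width: 0.0207
t 12.35 pos [0.5762 0.028  0.1483] yaw 3.9 tilt 3.06 F [ 0.2  0.7 -0.4] w 0.0207 j [-0.47  0.35  0.44  1.85 -0.22  0.94  0.15]
SHIFT mm [-0.2  0.3  3.3] twist -0.1
toolz [ 0.0445  0.0294 -0.9986]
```

```bash
python3 -m jog '[[[-0.0003,0.0003,0.006],0,0],[[-0.0003,0.0002,0.006],0,0],[[0,0,0],0,0],[[-0.0003,0.0003,0.006],0,0],[[-0.0003,0.0002,0.005],0,0],[[0,0,0],0,0]]'
python3 - <<'E'
from h import *
goto([.5762,.0278,.12],4)
p,d=snap('scene','s5'); u0,v0=300,150; cv2.imwrite('pics/s5c.png',cv2.resize(p[v0:v0+75,u0:u0+75],None,fx=8,fy=8,interpolation=cv2.INTER_CUBIC))
E
```

```text
t: 12.95
position: [0.5764, 0.0279, 0.1233]
orientation: [-3.111, -0.107, -0.072]
wrist_force: [1.5, 0.6, -2.9]
grip_width: 0.0207
t 12.95 pos [0.5764 0.0279 0.1233] yaw 3.9 tilt 3.09 F [ 1.5  0.6 -2.9] w 0.0207 j [-0.46  0.38  0.43  1.88 -0.24  0.88  0.16]
SHIFT mm [-0.4  0.2  3.2] twist -0.1
toolz [ 0.045   0.0298 -0.9985]
```

View pics/s5c.png

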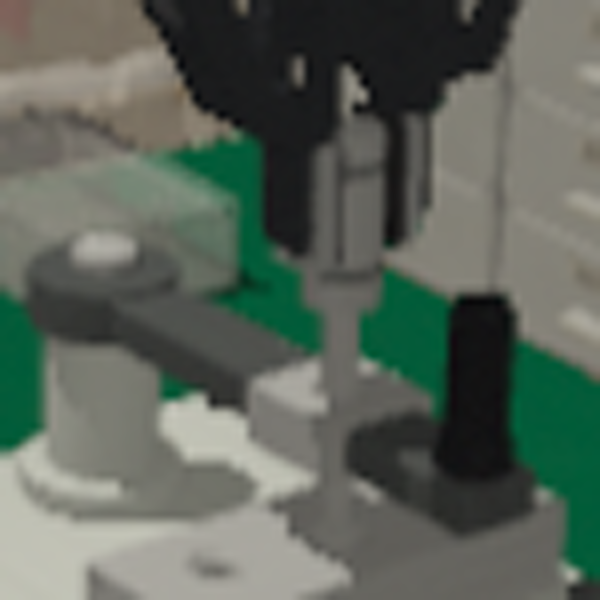

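Run:
```python
from h import *
np.set_printoptions(precision=4,suppress=True)
for f in('s5','s4','s3'):
    d=np.load(f'pics/{f}.npy'); print(f)
    for cx_,cy_ in((340,340),(340,380),(338,400),(336,430),(334,460),(334,490),(333,515),(300,390),(380,390),(300,440)):
        u=int(300+cx_/8);v=int(150+cy_/8); print((u,v),round(float(d[v,u]),3),w('scene',u,v,d[v,u]))
p,d=snap('top','t5'); cv2.imwrite('pics/t5c.png',cv2.resize(p[150:250,250:370],None,fx=5,fy=5,interpolation=cv2.INTER_CUBIC))
```

```text
s5
(342, 192) 0.891 [0.5734 0.0253 0.0995]
(342, 197) 0.896 [0.5735 0.0248 0.0877]
(342, 200) 0.89 [0.5687 0.0179 0.0844]
(342, 203) 0.884 [0.5639 0.0111 0.0811]
(341, 207) 0.885 [0.5612 0.0105 0.0725]
(341, 211) 0.909 [0.5723 0.0246 0.0541]
(341, 214) 0.915 [0.574  0.0265 0.0454]
(337, 198) 0.899 [0.5654 0.032  0.0845]
(347, 198) 0.902 [0.5855 0.0224 0.0835]
(337, 205) 0.892 [0.5584 0.0214 0.0735]
s4
(342, 192) 0.887 [0.571  0.0222 0.1011]
(342, 197) 0.907 [0.5798 0.0331 0.0831]
(342, 200) 0.895 [0.5713 0.0214 0.0824]
(342, 203) 0.882 [0.5631 0.01   0.0817]
(341, 207) 0.886 [0.5618 0.0112 0.072 ]
(341, 211) 0.947 [0.5925 0.0516 0.0376]
(341, 214) 0.932 [0.583  0.0384 0.038 ]
(337, 198) 0.9 [0.566  0.0328 0.084 ]
(347, 198) 0.901 [0.5849 0.0215 0.084 ]
(337, 205) 0.894 [0.5595 0.023  0.0726]
s3
(342, 192) 1.136 [0.7086 0.2054 0.0021]
(342, 197) 0.912 [0.5822 0.0363 0.0813]
(342, 200) 0.892 [0.5701 0.0198 0.0833]
(342, 203) 0.884 [0.5641 0.0114 0.0809]
(341, 207) 0.886 [0.5614 0.0108 0.0723]
(341, 211) 0.948 [0.5934 0.0528 0.0369]
(341, 214) 0.933 [0.5836 0.0392 0.0375]
(337, 198) 0.903 [0.5674 0.0348 0.0829]
(347, 198) 0.9 [0.5846 0.0211 0.0842]
(337, 205) 0.896 [0.5608 0.0247 0.0716]
```

View pics/t5c.png

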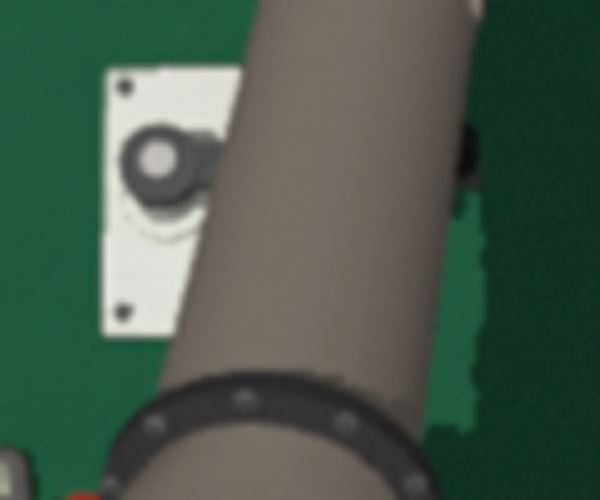

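Depth shows that the block's near corner still stands in front (0.884 m) and the shank reappears under it in the gap at z≈0.05. So the rod really is through the bushing, and contact is under 3 N. Top view is occluded by the wrist. I'll continue down into the hole.

```bash
python3 -m jog '[[[-0.0002,0.0001,0.004],0,0],[[0,0,0],0,0],[[-0.0002,0.0001,0.004],0,0],[[0,0,0],0,0]]'
python3 - <<'E'
from h import *
goto([.5762,.0278,.1055],4)
E
```

```text
t: 13.45
position: [0.577, 0.0279, 0.1156]
orientation: [-3.11, -0.107, -0.074]
wrist_force: [0.4, 0.9, -0.7]
grip_width: 0.0206
t 13.45 pos [0.577  0.0279 0.1156] yaw 3.9 tilt 3.17 F [ 0.4  0.9 -0.7] w 0.0206 j [-0.45  0.39  0.43  1.88 -0.24  0.87  0.17]
SHIFT mm [-1.3  0.3 10.1] twist -0.1
toolz [ 0.0464  0.0301 -0.9985]
```

```bash
python3 -m jog '[[[-0.0005,0.0002,0.005],0,0],[[0,0,0],0,0],[[-0.0003,0.0002,0.004],0,0],[[0,0,0],0,0]]'
python3 - <<'E'
from h import *
goto([.5762,.0278,.1055],4)
p,d=snap('scene','s6'); u0,v0=300,150; cv2.imwrite('pics/s6c.png',cv2.resize(p[v0:v0+75,u0:u0+75],None,fx=8,fy=8,interpolation=cv2.INTER_CUBIC))
A=np.array([w('scene',u,v,d[v,u]) for v in range(180,216) for u in range(335,350) if .4<d[v,u]<1.2])
vd=np.array([.4939,.7647])/.9103; cx=np.array([.843,-.538])
for z in np.arange(.04,.14,.005):
    r=A[abs(A[:,2]-z)<.0025]
    r=r[(abs(r[:,:2]@vd-.333)<.012)]
    if len(r): print(round(z,3),len(r),(r[:,:2]@vd).mean().round(4),(r[:,:2]@cx).mean().round(4),np.ptp(r[:,:2]@cx).round(4))
E
```

```text
t: 13.85
position: [0.5772, 0.0281, 0.1061]
orientation: [-3.11, -0.108, -0.076]
wrist_force: [1.0, 1.0, -1.8]
grip_width: 0.0207
t 13.85 pos [0.5772 0.0281 0.1061] yaw 3.9 tilt 3.25 F [ 1.   1.  -1.8] w 0.0207 j [-0.45  0.4   0.42  1.89 -0.25  0.85  0.18]
SHIFT mm [-1.1  0.3  0.5] twist -0.1
toolz [ 0.0477  0.0305 -0.9984]
0.04 9 0.3418 0.4739 0.0272
0.045 10 0.3342 0.4717 0.0091
0.05 8 0.3345 0.4723 0.0088
0.055 10 0.3346 0.4723 0.0091
0.065 3 0.3267 0.4582 0.0065
0.07 8 0.3253 0.4581 0.0063
0.075 8 0.3252 0.4582 0.0062
0.08 16 0.3301 0.4688 0.0304
0.085 60 0.3319 0.4713 0.0317
0.09 4 0.3337 0.4713 0.0063
0.095 17 0.3286 0.47 0.0198
0.1 22 0.3286 0.4707 0.0198
0.105 16 0.328 0.4714 0.0242
0.11 20 0.3283 0.4716 0.0307
0.115 20 0.3296 0.4745 0.0288
0.12 18 0.3294 0.4741 0.031
0.125 19 0.3291 0.4746 0.0224
0.13 7 0.3256 0.4712 0.0263
```

View pics/s6c.png

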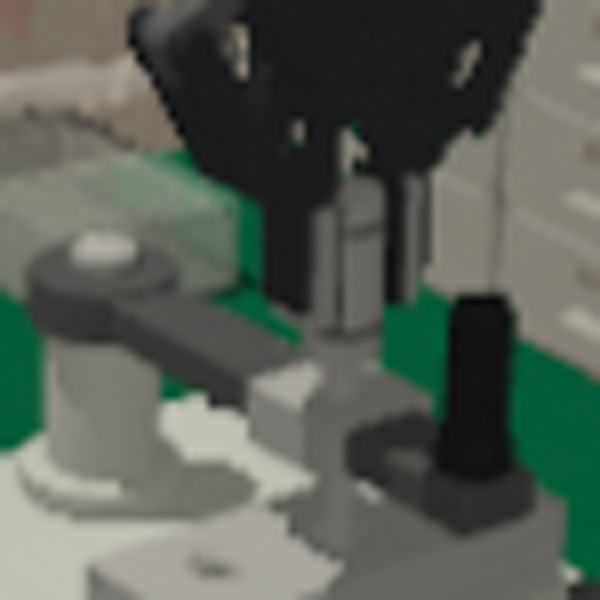

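Head underside is at z≈0.0925 by depth, giving about 10 mm over the arm. The shank in the gap lines up with the middle hole's axis within 1 mm, forces are about 2 N, and the grip width is 20.7 mm. Handing in.

Run:
```python
from h import *
goto([.5762,.0278,.1055],4); print(np.round(env.get_obs()['qvel'],3))
print(env.finish_job())
```

```text
t 13.9 pos [0.5773 0.0281 0.1063] yaw 3.9 tilt 3.26 F [ 1.4  0.6 -0.8] w 0.0209 j [-0.45  0.4   0.42  1.89 -0.25  0.85  0.18]
SHIFT mm [-1.1  0.2  0.7] twist -0.1
toolz [ 0.0479  0.0306 -0.9984]
[-0.    -0.003  0.003 -0.003  0.002  0.005 -0.002]
the job is handed in; nothing more can be done
None
```

I swung the arm to its 40° station by its handle, lifted the rod by its head, passed it down through the bushing into the middle hole, and handed the job in at 13.9 s while still gripping it. No verdict came back.

**Last checks**
- **Height:** by depth, the head's underside is at about z = 92.5 mm, some 10 mm above the arm. That puts the tip about 13–14 mm below the hole's mouth.
- **Position:** the part of the shank seen in the gap lies within about 1 mm of the middle hole's estimated axis.
- **Arm angle:** I last measured it before inserting the rod. The bushing was 0.5–1.7° short of 40°, depending on the fit; after that I only inferred it from the rod passing through both bores.
- **Forces and grip:** wrist force was about 1–2 N, joint speeds were near zero, and the jaws were shut on the head at about 21 mm.

**What disagreed or is less certain**
- **Tilt:** the tool drifted to about 3.3° (0.057 rad) off vertical. The rod's own tilt looked like about 0.04 rad in the depth picture, and the limit is 0.1.
- **Tip to tool distance:** the rod's tip sits 81 mm below the TCP by depth but 85 mm by the stand's height. Both put it in the allowed range.
- **Misleading picture:** one blurry scene view seemed to show the rod in front of the arm. The depth data showed it was inside the bushing and visible again in the gap below.
- **Final top view:** the wrist hid the bushing in the top camera, so there is no direct overhead check of the finished fit.
- **Bystanders:** I did not re-measure the screw tin, stopwatch and marker at the end. No move went near them.

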